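# Lock the push-and-turn cap of the parts canister

## Robot

A 6-joint arm with a two-finger parallel gripper is mounted at the origin on the work surface. World frame = base frame: x ahead of the robot, y to its left, z up, the work surface at z = 0. Lengths are in mm, angles in rad, forces in N, time in s.
With the tool pointing down it reaches from about 275 to 1000 mm from the base axis. Payload 8.4 kg.
Tool frame: the origin (TCP) lies midway between the tips of the shut fingers; the grasp point (between the pads) lies 19 mm behind it; z points along the fingers, y is the direction in which the jaws open and shut (so a half turn about z gives the same grasp; the last joint's range is limited). The gripper opens to 85 mm and grips with 20 to 120 N. Pads are 22 mm wide; open, the fingers measure 114 mm over their backs; the gripper's body (76 mm by 85 mm) begins 54 mm behind the grasp point. The pads swing forward as they close: fully open they stand 13 mm farther back than shut.
Start: joints at [-1.154, 0.353, 1.633, -0, 1.155, -0.002], TCP at [254.164, -570.989, 231.281] pointing down, gripper open.
Joint ranges: [-2.63, 2.63], [-0.92, 2.1], [0.06, 2.66], [-1.3, 4.44], [0, 2.69], [-3.02, 3.02]. Speed limits (rad/s): [2.22, 2.22, 2.79, 3.14, 3.14, 3.14].

## Interface

Orientations are given as [roll, pitch, yaw] about the fixed x, y, z axes, in that order (R = Rz(yaw) Ry(pitch) Rx(roll)).
In Python, from rig import r gives the robot as it stands. The module is installed in compiled form; this text tells all that it offers.
- The arm moves only by the tool drive_tool, never from a script. Its argument "moves" is a list of rows, each a list of 3 entries, a list of its own where there are three numbers: the closure, from 0 (fully open) to 1 (shut), then the shift along the tool's x, y, z in cm, then the turn about the tool's z in degrees. In form: [[claw, [dx, dy, dz], roll], ...]. A call has 1 to 12 rows; each row is the pose to reach, as a shift and turn from the pose measured when the call began, along the tool's axes at that moment; what a row does not reach only later rows make up. A row lasts 1/8 s, in which the tool goes at most 62.5 mm and 10.7 degrees, less where a joint would pass 70% of its speed; a pose out of reach is approached as far as the arm can. A call with a gripper value outside its range is refused whole. The fingers move at their own pace and stop on an object; "grip_force" is the grip in N (left out, the last holds). Time passes only in rows, so rows that repeat a pose let the fingers close. It gives the time, the measured TCP pose, the force and the opening at its end, in the units of the state.
- r.sense(): the state, without advancing time (a new reading comes with each control period).
- r.grab_frame(name): name is "side" or "top" or "wrist"; returns a dict with "color" (420x560x3 uint8, red, green, blue), "fx", "fy", "cx", "cy" (pixels), "pose" (4x4, takes a point from camera to world coordinates); the wrist camera has in their place "hand_eye" (4x4, takes a point from camera to tool coordinates, whose origin is the TCP and whose axes are the flange's). Camera axes: x right, y up, looking along -z (the intrinsics and any distortion apply to the point x, -y, -z); pixel columns grow to the right and rows downward; lengths in mm; the calibration is good to about 2 mm. A picture is of the moment at which its call begins: read the wrist's pose just before it. There is no depth.
- r.sign_off(): hands the job in, once; it reports no verdict.
Trained networks look in the newest picture that a camera, given by its name, has taken for a name from the list of things; names that differ only in an ending like _2 or _b are one class to them, and where a whole thing is asked for, a point or a joint stands for the part that bears it (a point fixed in the world has none). Each returns a list of dicts, best first, with "score" (0 to 1); they miss things now and then, are a little off and sometimes report something else, mostly with a low value. They report only what shows in the picture. A call takes as long as a camera call. They do not tell look-alikes from the thing itself.
- r.outline_of(thing, camera): "mask" (420x560 bool, what is visible of it) and "at" ([column, row] in pixels, amid what is visible of it).
- r.spot_point(thing, camera): "at" ([column, row] in pixels: a listed point, or the origin of a listed thing).
The state is a dict: "clock": time; "qpos": joint angles; "qvel": joint speeds; "joint_efforts": joint torques, N m; "eef_pos": TCP position; "tcp_rot": TCP orientation; "contact_force": force on the tool from outside, world axes, zero at the start; "wrist_torque": the same for the moment, N m; "opening": opening from 0.0 (shut) to 1.0 (fully open).
Only numpy, scipy, OpenCV 4.12 (cv2) and the standard library are available. Lean on these libraries where they do the work, as an engineer would, in place of code of your own. Each camera call takes 0.05 s, during which the arm holds its last target.

## Task

The grey metal cap on the wide, squat parts canister is only resting on its spring, unlocked. Press it firmly down and, keeping it down, turn it clockwise (seen from above) by its grip bar, about a sixth of a turn, until the bar lines up with the two small dark ribs on the canister's shoulder, then ease off and let go so that it stays locked. Do not shift or topple the narrow jar with the plain round cap that stands nearby.

Things in the scene. Friction and masses are not known exactly. Their poses are not given: they have to be found in the camera images.
- cap_bar (a point): Centre of the grip bar on the loose grey cap: upright wing 64 mm long (x), 14 thick (y), 30 tall (z up), standing on the cap's flat round top, 74 mm across, 15 mm below this point. Pinch it across its thickness. Starts 92 mm above the bench, turned 56 to 64 deg anticlockwise from the canister's x; locked it is 89 mm up, along that x. Alike after half a turn. 220 to 340 g.
- plunger (a joint): Spring plunger under the cap, hidden: m pressed, 0 at start, 0.003 locked. Push 5 N, plus 0.6 N per mm; solid stop at 10 mm. The cap's two lugs sit in slots: unpressed it only wobbles 7 deg. Pressed 7 mm or more (8 to 9 best) it turns clockwise, not anticlockwise; after 44 to 76 deg of turn (60 best; stop at 76) it rises into the locking notch when let up.
- canister: Wide, squat aluminium canister screwed to the bench: 104 mm across, 40 mm high to its flat shoulder, then a neck under the cap. Origin: centre of its underside, on the axis the cap turns about; z up. Its x axis runs through the two dark ribs (10 by 8 mm, 11 mm tall) on the shoulder, at opposite edges 46 mm from the axis: the bar's direction when locked.
- jar_center (a point): Centre, half-way up, of the bystander: a loose narrow aluminium jar with a plain round grey cap and no bar, 52 mm across and 85 mm tall, standing upright on the bench at least 16 cm from the canister. Leave it alone.
Things that resemble listed ones, but are neither listed nor needed, are in the scene too. What is shaped like the part that bears cap_bar but blue or brown is not meant. Leave any blue or brown look-alike of the canister alone.

How it is judged:
By the outcome, as a careful person would: the job done as asked, in the order asked, and still so for the second after the job is handed in, with the robot touching nothing.
It also fails if it takes over 32 s, if anything falls off the work surface, if the arm or the gripper's body presses on something with over 40 N, if the wrist force passes 120 N, or if a joint passes its speed limit or range.

## Working session

There is one attempt and no reset: what is moved stays moved. The work goes in short steps, Python scripts to look and compute and a tool call to move; the robot and the scene stay as the last step left them, time stands still between calls to the robot, and variables do not carry over. Pictures are saved under pics/ and viewed, and the job is handed in when it is done.

Besides the shell and the picture viewer there is one more tool, called after "Request:" as name(argument=value, ...) on one line, values as JSON. drive_tool: Moves the arm, as the interface text tells. Its arguments: {"type":"object","properties":{"moves":{"type":"array"},"grip_force":{"type":"number"}},"required":["moves"]}

```bash
mkdir -p pics; cat > h.py <<'E'
import numpy as np, cv2
from rig import r
def K(f): return f["fx"],f["fy"],f["cx"],f["cy"]
def ray(f,px,pose):
    d=np.array([(px[0]-f["cx"])/f["fx"],-(px[1]-f["cy"])/f["fy"],-1.0])
    return pose[:3,3], pose[:3,:3]@d
def atz(f,px,pose,z):
    o,d=ray(f,px,pose); return o+d*(z-o[2])/d[2]
def proj(f,P,pose):
    c=np.linalg.inv(pose)@np.append(P,1); return np.array([f["cx"]+f["fx"]*c[0]/-c[2], f["cy"]-f["fy"]*c[1]/-c[2]])
def rot(rpy):
    a,b,c=rpy
    from scipy.spatial.transform import Rotation as R
    return R.from_euler('xyz',[a,b,c]).as_matrix()
def save(f,n): cv2.imwrite("pics/"+n,f["color"][:,:,::-1])
E
python3 - <<'E'
from h import *
s=r.sense();print({k:s[k] for k in("clock","eef_pos","tcp_rot","opening","contact_force")})
for c in("top","side","wrist"):
    f=r.grab_frame(c);save(f,c+"0.png");print(c,[k for k in f],K(f))
    for t in("cap_bar","canister","jar_center"):
        print(t,[(np.round(d["score"],2),np.round(d["at"])) for d in r.spot_point(t,c)],[(np.round(d["score"],2),np.round(d["at"]),d["mask"].sum()) for d in r.outline_of(t,c)])
E
```

```text
{'clock': 0.0, 'eef_pos': array([ 253.97198572, -570.54592057,  230.54408631]), 'tcp_rot': array([-3.14017661e+00,  7.47266923e-06,  4.18808357e-01]), 'opening': 0.9990952465573085, 'contact_force': array([ 0.43814151, -0.22497319, -0.0671586 ])}
top ['color', 'fx', 'fy', 'cx', 'cy', 'pose'] (403.8116742015045, 403.8116742015045, 280.90395685144784, 206.1821390631923)
cap_bar [(np.float64(0.74), array([189., 269.])), (np.float64(0.7), array([286., 208.])), (np.float64(0.56), array([183., 187.]))] [(np.float64(0.96), array([192., 270.]), np.int64(1545)), (np.float64(0.84), array([186., 187.]), np.int64(1819)), (np.float64(0.82), array([284., 208.]), np.int64(1481))]
canister [(np.float64(0.9), array([194., 192.])), (np.float64(0.82), array([278., 142.])), (np.float64(0.71), array([262., 284.]))] [(np.float64(0.88), array([262., 288.]), np.int64(3101)), (np.float64(0.83), array([277., 139.]), np.int64(2843)), (np.float64(0.62), array([203., 202.]), np.int64(1140))]
jar_center [(np.float64(0.69), array([402., 234.]))] [(np.float64(0.83), array([400., 235.]), np.int64(1108))]
side ['colo
[... 256 characters left out ...]
oat64(0.88), array([337., 321.]), np.int64(2290)), (np.float64(0.86), array([274., 248.]), np.int64(1448)), (np.float64(0.74), array([242., 291.]), np.int64(2482))]
canister [(np.float64(0.93), array([209., 248.])), (np.float64(0.86), array([353., 272.])), (np.float64(0.75), array([243., 324.]))] [(np.float64(0.98), array([205., 240.]), np.int64(3018)), (np.float64(0.64), array([357., 264.]), np.int64(3359))]
jar_center [(np.float64(0.68), array([306., 173.]))] [(np.float64(0.65), array([307., 170.]), np.int64(1153))]
wrist ['color', 'fx', 'fy', 'cx', 'cy', 'hand_eye'] (348.79432722444426, 348.79432722444426, 277.3201968848528, 214.4440215149747)
cap_bar [] []
canister [] []
jar_center [] []
```

View pics/top0.png

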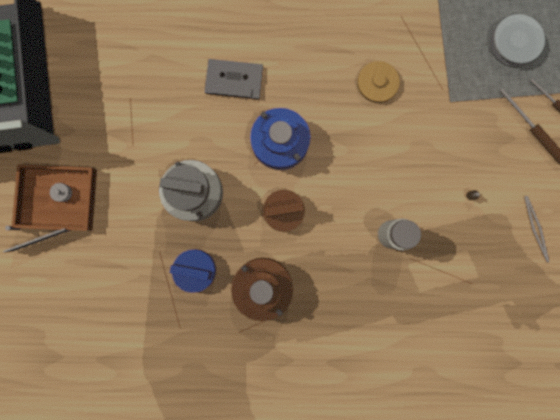

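View pics/side0.png

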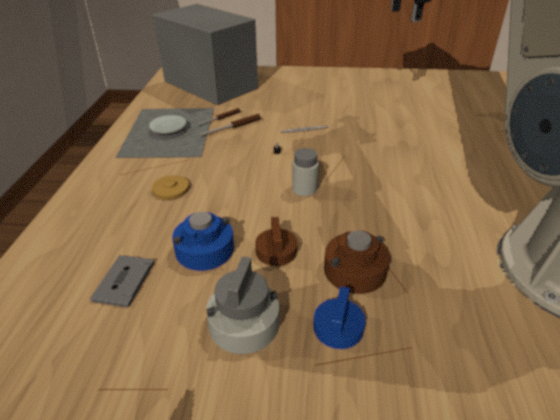

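The top view shows the aluminium canister at about (191,191). Its grey bar runs roughly from (163,185) to (203,188), and the ribs are near (179,164) and (199,215). The blue and brown look-alikes are separate, and the jar is at (402,234). Next I'll enlarge the view and work out positions.

```bash
python3 - <<'E'
from h import *
f=r.grab_frame("top");g=r.grab_frame("side")
c=f["color"][150:235,145:245,::-1];cv2.imwrite("pics/topz.png",cv2.resize(c,(800,680),interpolation=cv2.INTER_CUBIC))
c=g["color"][250:360,195:295,::-1];cv2.imwrite("pics/sidez.png",cv2.resize(c,(545,600),interpolation=cv2.INTER_CUBIC))
print(f["pose"].round(2),g["pose"].round(2))
for t in("cap_bar","canister"):
  A=[d["at"] for d in r.spot_point(t,"top")];B=[d["at"] for d in r.spot_point(t,"side")]
  z=92 if t=="cap_bar" else 0
  print(t,[(a,atz(f,a,f["pose"],z).round(1)) for a in A],[(b,atz(g,b,g["pose"],z).round(1)) for b in B])
print(atz(f,(402,234),f["pose"],85))
E
```

```text
[[ 2.0000e-02  1.0000e+00 -7.0000e-02  4.5489e+02]
 [-1.0000e+00  2.0000e-02  1.0000e-02  1.0100e+01]
 [ 1.0000e-02  7.0000e-02  1.0000e+00  7.2185e+02]
 [ 0.0000e+00  0.0000e+00  0.0000e+00  1.0000e+00]] [[-9.9000e-01  5.0000e-02 -1.0000e-01  4.3289e+02]
 [-1.1000e-01 -6.1000e-01  7.9000e-01  5.8330e+02]
 [-2.0000e-02  7.9000e-01  6.1000e-01  5.4268e+02]
 [ 0.0000e+00  0.0000e+00  0.0000e+00  1.0000e+00]]
cap_bar [([284.8, 208.4], array([498.5,  -1.5,  92. ])), ([188.4, 268.5], array([403. , 145.7,  92. ]))] [([273.2, 235.2], array([496.9,  64.1,  92. ])), ([338.6, 309.1], array([399.5, 198.2,  92. ])), ([241.0, 279.6], array([530.4, 159.4,  92. ]))]
canister [([280.8, 143.8], array([622.2,   5.9,   0. ])), ([195.2, 191.2], array([533., 158.,   0.]))] [([245.1, 325.4], array([529.1, 163.4,   0. ])), ([203.6, 248.0], array([628.7,   3.5,   0. ])), ([353.7, 274.3], array([367.7,  43.8,   0. ]))]
[ 461.73691007 -187.27814923   85.        ]
```

View pics/topz.png

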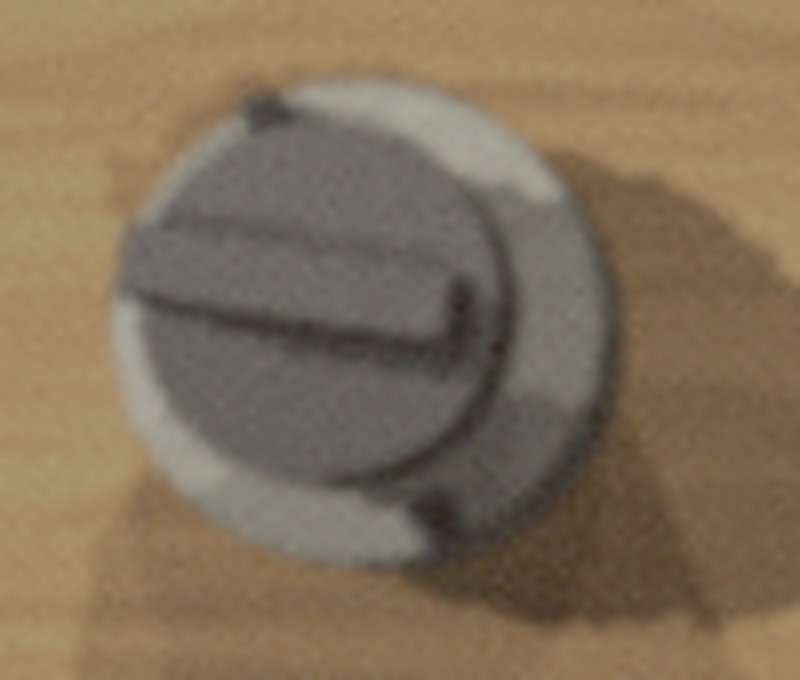

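View pics/sidez.png

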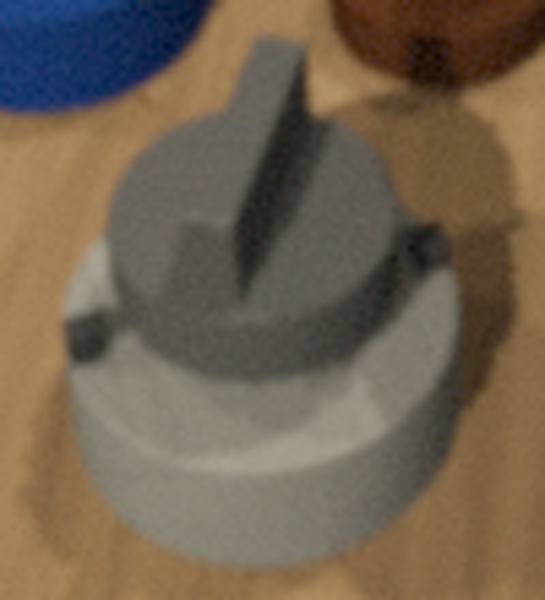

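```bash
python3 - <<'E'
from h import *
f=r.grab_frame("top");p=f["pose"]
a=atz(f,(178.1,163.75),p,51);b=atz(f,(199.6,214),p,51)
print("ribs",a,b,(a+b)/2,np.linalg.norm(a-b),np.degrees(np.arctan2(*(b-a)[[1,0]])))
a=atz(f,(162.25,182.75),p,107);b=atz(f,(201,187.5),p,107)
print("bar",a,b,(a+b)/2,np.linalg.norm(a-b),np.degrees(np.arctan2(*(b-a)[[1,0]])))
w=r.grab_frame("wrist");print(w["hand_eye"].round(3));s=r.sense();print(rot(s["tcp_rot"]).round(3))
E
```

```text
ribs [573.21809075 177.60292434  51.        ] [489.5982257 139.0067929  51.       ] [531.40815822 158.30485862  51.        ] 92.09746572492593 -155.22353338223644
bar [533.54626228 186.74774888 107.        ] [527.29840941 127.39214785 107.        ] [530.42233585 157.06994837 107.        ] 59.683524016450676 -96.00890558553618
[[-1.0000e-03  9.6300e-01  2.6900e-01  6.8061e+01]
 [ 1.0000e+00  1.0000e-03  0.0000e+00 -1.2280e+00]
 [-0.0000e+00  2.6900e-01 -9.6300e-01 -1.4272e+02]
 [ 0.0000e+00  0.0000e+00  0.0000e+00  1.0000e+00]]
[[ 0.914  0.407 -0.   ]
 [ 0.407 -0.914 -0.   ]
 [-0.     0.    -1.   ]]
```

View pics/wrist0.png

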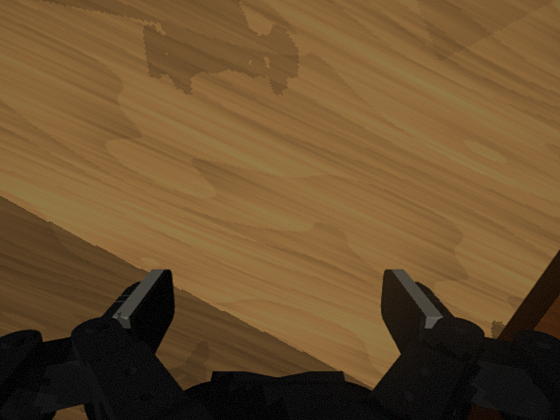

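Request:
drive_tool(moves=[[0,[5,-5,0],-5],[0,[9,-9,0],-10],[0,[13,-13,0],-15],[0,[18,-18,0],-20],[0,[22,-22,0],-25],[0,[26,-26,0],-30],[0,[30,-30,0],-35],[0,[35,-35,0],-40],[0,[40,-40,0],-45],[0,[44,-44,0],-50],[0,[49,-49,0],-55],[0,[53,-53,0],-60]])

```text
clock: 2.95
eef_pos: [518.9, 119.0, 231.6]
tcp_rot: [3.141, -0.0, 1.469]
contact_force: [1.0, -0.2, 0.7]
opening: 1.001
```

```bash
python3 - <<'E'
from h import *
s=r.sense();f=r.grab_frame("wrist");save(f,"w1.png")
T=np.eye(4);T[:3,:3]=rot(s["tcp_rot"]);T[:3,3]=s["eef_pos"];p=T@f["hand_eye"];np.save("p1.npy",p)
print(s["clock"],s["eef_pos"],s["tcp_rot"])
for t,z in(("cap_bar",92),("canister",0)):
  for d in r.spot_point(t,"wrist"): print(t,d["score"],d["at"],atz(f,d["at"],p,z).round(1))
E
```

```text
2.95 [518.85029697 118.98587488 231.59106516] [ 3.14071312e+00 -8.63564686e-05  1.46925740e+00]
cap_bar 0.92 [290.4, 148.4] [533.4 162.8  92. ]
cap_bar 0.77 [146.8, 164.5] [416.8 161.9  92. ]
cap_bar 0.7 [274.0, 299.3] [506.2  30.7  92. ]
canister 0.79 [382.2, 266.8] [629.8   8.3   0. ]
canister 0.56 [156.2, 266.1] [368.5  36.3   0. ]
```

View pics/w1.png

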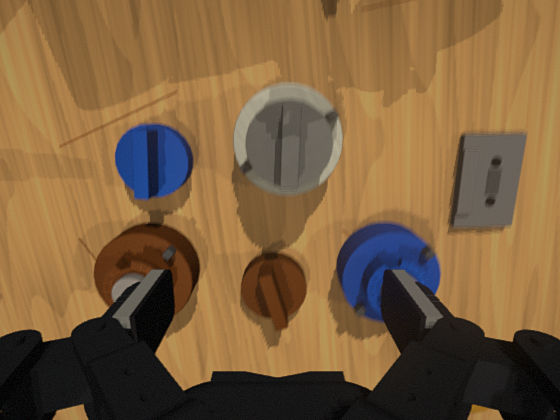

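```bash
python3 - <<'E'
from h import *
im=cv2.imread("pics/w1.png");c=im[75:205,225:355];cv2.imwrite("pics/w1z.png",cv2.resize(c,(598,598),interpolation=cv2.INTER_CUBIC))
E
```

```text
(no output)
```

View pics/w1z.png

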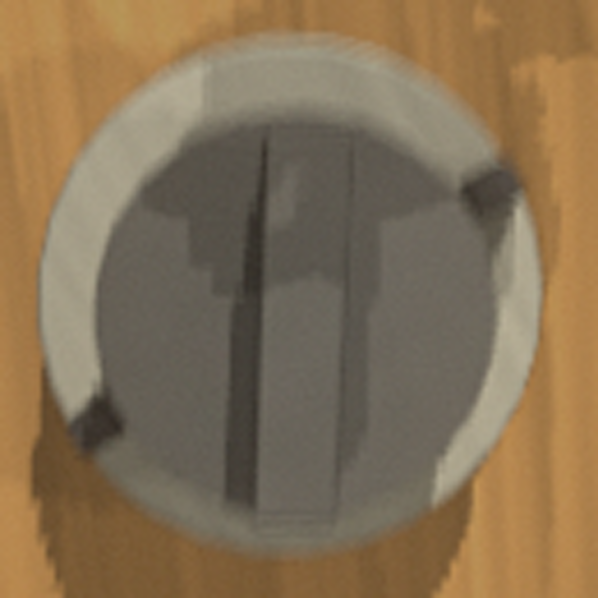

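```bash
python3 - <<'E'
from h import *
f=r.grab_frame("wrist");p=np.load("p1.npy")
q=lambda x,y,z: atz(f,(225+x/4.6-.5,75+y/4.6-.5),p,z)
def rep(n,a,b): print(n,a.round(1),b.round(1),((a+b)/2).round(1),np.linalg.norm(a-b).round(1),(np.degrees(np.arctan2(*(b-a)[[1,0]]))%180).round(1))
rep("ribs",q(490,183,51),q(100,420,51))
rep("bar",q(310,128,107),q(295,512,107))
rep("barL",q(268,128,107),q(257,512,107))
rep("barR",q(353,128,107),q(333,512,107))
rep("thick",q(262,320,107),q(343,320,107))
E
```

```text
ribs [573.4 185.2  51. ] [492.4 147.5  51. ] [532.9 166.4  51. ] 89.3 25.0
bar [537.1 197.  107. ] [528.9 135.7 107. ] [533.  166.3 107. ] 61.9 82.4
barL [530.4 197.7 107. ] [522.5 136.3 107. ] [526.5 167.  107. ] 61.9 82.6
barR [543.9 196.3 107. ] [535.3 135.  107. ] [539.6 165.7 107. ] 61.9 82.0
thick [526.5 168.  107. ] [539.7 166.6 107. ] [533.1 167.3 107. ] 13.3 174.1
```

Request:
drive_tool(moves=[[0,[2,0.4,3],0],[0,[4.2,0.9,6],0],[0,[4.2,0.9,6],0],[0,[4.2,0.9,6],0]])

```text
clock: 3.65
eef_pos: [531.4, 157.5, 171.7]
tcp_rot: [-3.141, 0.001, 1.467]
contact_force: [0.5, 1.0, 0.3]
opening: 0.999
```

```bash
python3 - <<'E'
from h import *
s=r.sense();f=r.grab_frame("wrist");save(f,"w2.png")
T=np.eye(4);T[:3,:3]=rot(s["tcp_rot"]);T[:3,3]=s["eef_pos"];p=T@f["hand_eye"];np.save("p2.npy",p)
print(s["clock"],s["eef_pos"],s["tcp_rot"],s["qvel"])
for t,z in(("cap_bar",92),("canister",0)):
  for d in r.spot_point(t,"wrist"): print(t,d["score"],d["at"],atz(f,d["at"],p,z).round(1))
E
```

```text
3.65 [531.35910195 157.52639321 171.69474518] [-3.14121195e+00  7.10513254e-04  1.46732742e+00] [-0.00123018 -0.01448184 -0.00674814  0.00203211 -0.00184667  0.00137857]
cap_bar 0.86 [264.5, 368.7] [509.1  45.1  92. ]
cap_bar 0.7 [277.1, 218.4] [531.  161.8  92. ]
cap_bar 0.62 [116.3, 227.0] [423.4 167.1  92. ]
canister 0.78 [385.9, 326.9] [627.3   7.6   0. ]
```

View pics/w2.png

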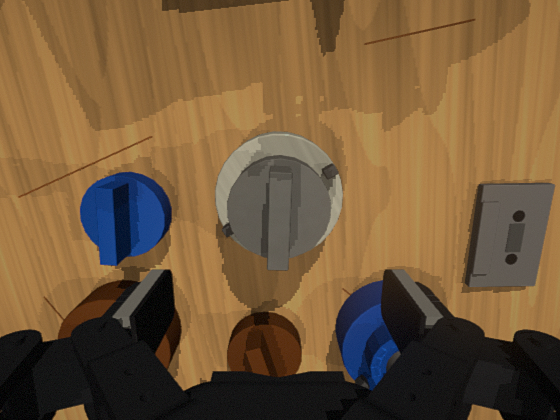

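```bash
python3 - <<'E'
from h import *
im=cv2.imread("pics/w2.png");c=im[125:280,205:355];cv2.imwrite("pics/w2z.png",cv2.resize(c,(600,620)[:2],interpolation=cv2.INTER_CUBIC)[:600])
E
```

```text
(no output)
```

View pics/w2z.png

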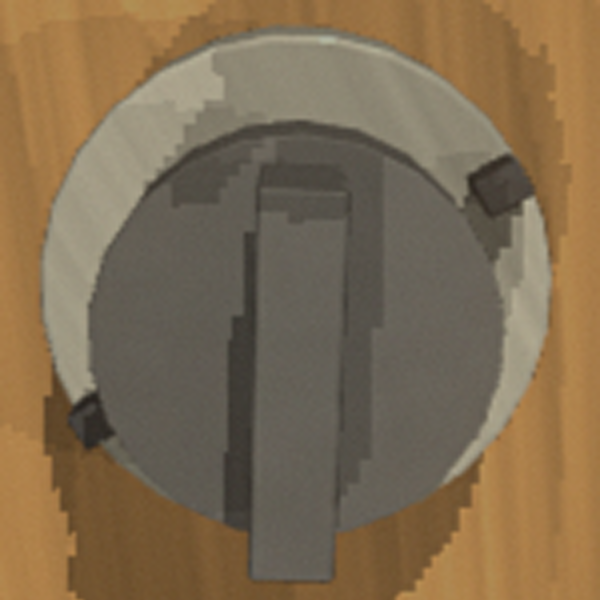

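```bash
python3 - <<'E'
from h import *
f=r.grab_frame("wrist");p=np.load("p2.npy")
q=lambda x,y,z: atz(f,(205+x/4-.4,125+y/4-.4),p,z)
def rep(n,a,b): print(n,a.round(1),b.round(1),((a+b)/2).round(1),np.linalg.norm(a-b).round(1),(np.degrees(np.arctan2(*(b-a)[[1,0]]))%180).round(1))
rep("ribs",q(508,183,51),q(95,423,51))
rep("bar",q(304,193,107),q(291,579,107))
rep("barL",q(258,193,107),q(249,579,107))
rep("barR",q(350,193,107),q(333,579,107))
rep("shoulder",q(42,280,40),q(552,280,40))
rep("cap",q(88,330,77),q(506,330,77))
E
```

```text
ribs [574.7 183.3  51. ] [490.1 144.1  51. ] [532.4 163.7  51. ] 93.2 24.8
bar [536.5 194.2 107. ] [528.  132.1 107. ] [532.2 163.1 107. ] 62.7 82.2
barL [529.6 194.9 107. ] [521.3 132.8 107. ] [525.4 163.8 107. ] 62.7 82.3
barR [543.3 193.4 107. ] [534.7 131.4 107. ] [539.  162.4 107. ] 62.7 82.1
shoulder [481.9 171.7  40. ] [583.8 161.   40. ] [532.8 166.4  40. ] 102.5 174.0
cap [496.1 169.4  77. ] [569.1 161.7  77. ] [532.6 165.6  77. ] 73.4 174.0
```

Request:
drive_tool(moves=[[0,[0.35,0,3],1.5],[0,[0.35,0,6],1.5],[0,[0.35,0,8],1.5],[0,[0.35,0,8.8],1.5],[0,[0.35,0,8.8],1.5]], grip_force=60)

```text
clock: 4.47
eef_pos: [532.4, 161.4, 84.4]
tcp_rot: [3.141, -0.0, 1.441]
contact_force: [0.2, -0.7, 0.6]
opening: 1.002
```

```bash
python3 - <<'E'
from h import *
s=r.sense();print(s["eef_pos"],s["tcp_rot"],s["contact_force"],s["clock"])
for c in("side","top"):
    f=r.grab_frame(c);
    x0,y0,x1,y1=(195,200,315,360) if c=="side" else (140,130,260,240)
    cv2.imwrite(f"pics/{c}3.png",cv2.resize(f["color"][y0:y1,x0:x1,::-1],None,fx=3.7,fy=3.7,interpolation=cv2.INTER_CUBIC))
save(r.grab_frame("wrist"),"w3.png")
E
```

```text
[532.36571376 161.39762531  84.37659827] [ 3.14058247e+00 -1.14979746e-04  1.44095918e+00] [ 0.19588881 -0.70017623  0.63963529] 4.475
```

View pics/side3.png

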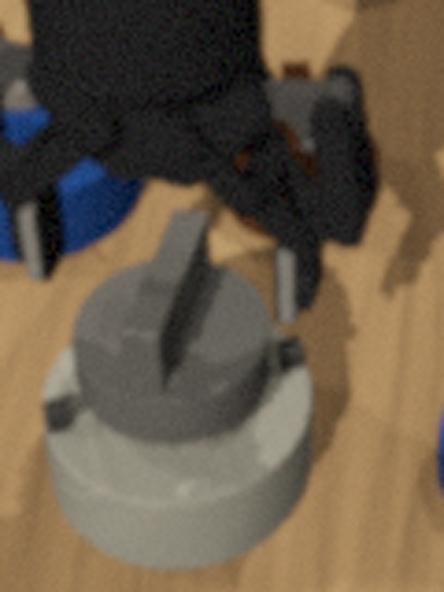

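View pics/w3.png

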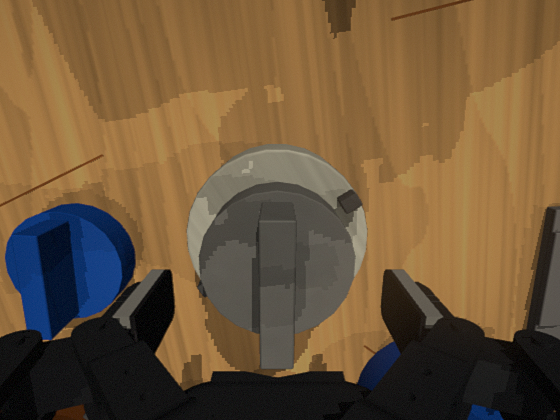

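```bash
python3 - <<'E'
from h import *
f=r.grab_frame("wrist");s=r.sense()
T=np.eye(4);T[:3,:3]=rot(s["tcp_rot"]);T[:3,3]=s["eef_pos"];p=T@f["hand_eye"]
a=atz(f,(278,220),p,107);b=atz(f,(277,368),p,107);print(a,b,(a+b)/2,np.linalg.norm(a-b))
d=r.spot_point("cap_bar","wrist");print([(x["score"],x["at"],atz(f,x["at"],p,92)) for x in d])
E
```

```text
[536.71702753 194.78146273 107.        ] [528.07351896 132.08607661 107.        ] [532.39527324 163.43376967 107.        ] 63.28840085131513
[(0.96, [46.8, 277.3], array([435.54473553, 178.13289958,  92.        ])), (0.69, [276.1, 282.9], array([531.75771684, 162.65679602,  92.        ]))]
```

Request:
drive_tool(moves=[[0.3,[0.1,0,0.05],0],[1,[0.1,0,0.05],0],[1,[0.1,0,0.05],0],[1,[0.1,0,0.05],0],[1,[0.1,0,0.05],0],[1,[0.1,0,0.05],0],[1,[0.1,0,0.05],0],[1,[0.1,0,0.05],0]], grip_force=70)

```text
clock: 5.72
eef_pos: [532.9, 162.7, 84.5]
tcp_rot: [3.139, -0.001, 1.441]
contact_force: [-1.1, 0.2, 2.8]
opening: 0.144
```

Request:
drive_tool(moves=[[1,[0,0,0.3],0],[1,[0,0,0.6],0],[1,[0,0,0.85],0],[1,[0,0,0.85],0],[1,[0,0,0.85],0]], grip_force=80)

```text
clock: 6.35
eef_pos: [532.9, 162.7, 76.1]
tcp_rot: [3.139, -0.001, 1.441]
contact_force: [-2.1, 0.0, 7.3]
opening: 0.141
```

Request:
drive_tool(moves=[[1,[0,0,0],5],[1,[0,0,0],10],[1,[0,0,0],15],[1,[0,0,0],20],[1,[0,0,0],25],[1,[0,0,0],30],[1,[0,0,0],30]])

```text
clock: 7.22
eef_pos: [534.1, 162.9, 76.6]
tcp_rot: [3.139, -0.003, 0.916]
contact_force: [-0.7, -1.1, 6.7]
opening: 0.142
```

Request:
drive_tool(moves=[[1,[0,0,0.05],5],[1,[0,0,0.05],10],[1,[0,0,0.05],15],[1,[0,0,0.05],20],[1,[0,0,0.05],25],[1,[0,0,0.05],27.6],[1,[0,0,0.05],27.6],[1,[0,0,0.05],27.6]])

```text
clock: 8.22
eef_pos: [535.2, 162.9, 76.6]
tcp_rot: [3.14, -0.007, 0.435]
contact_force: [-0.1, -1.1, 7.8]
opening: 0.143
```

```bash
python3 - <<'E'
from h import *
s=r.sense();print(s["eef_pos"],s["tcp_rot"],s["contact_force"],s["wrist_torque"],s["clock"])
save(r.grab_frame("wrist"),"w4.png")
E
```

```text
[535.1873769  162.93833016  76.60598729] [ 3.13980571 -0.00650886  0.43468135] [-0.13024665 -1.08857408  7.78105464] [-0.30711539  0.11362966 -0.01818557] 8.225
```

View pics/w4.png

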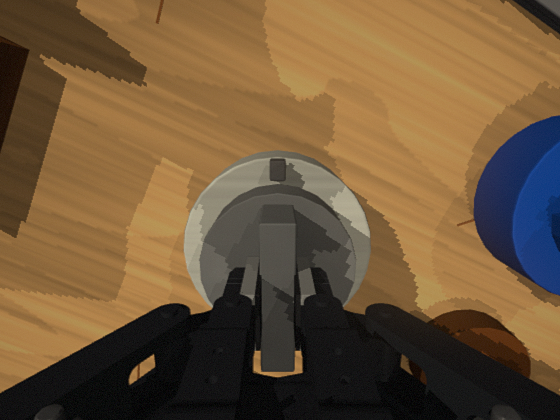

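The rib at (278,169) lines up with the bar at (278,205–370). Now I'll ease off.

Request:
drive_tool(moves=[[1,[0,0,-0.1],0],[1,[0,0,-0.2],0],[1,[0,0,-0.3],0],[1,[0,0,-0.4],0],[1,[0,0,-0.5],0],[1,[0,0,-0.5],0],[1,[0,0,-0.5],0]])

```text
clock: 9.15
eef_pos: [535.3, 162.9, 81.7]
tcp_rot: [3.14, -0.007, 0.435]
contact_force: [-1.0, -0.0, 4.1]
opening: 0.145
```

Request:
drive_tool(moves=[[0.85,[0,0,0],0],[0.8,[0,0,0],0],[0.7,[0,0,0],0],[0.5,[0,0,0],0],[0.2,[0,0,0],0],[0,[0,0,0],0],[0,[0,0,0],0],[0,[0,0,0],0]])

```text
clock: 10.15
eef_pos: [535.3, 162.9, 81.7]
tcp_rot: [3.14, -0.007, 0.435]
contact_force: [-0.5, -0.4, 0.6]
opening: 0.999
```

Request:
drive_tool(moves=[[0,[0,0,-1],0],[0,[0,0,-3],0],[0,[0,0,-6],0],[0,[0,0,-9],0],[0,[0,0,-9],0],[0,[0,0,-9],0]])

```text
clock: 10.9
eef_pos: [534.3, 162.7, 171.5]
tcp_rot: [3.14, -0.007, 0.435]
contact_force: [-0.1, -0.4, -0.6]
opening: 1.001
```

```bash
python3 - <<'E'
from h import *
s=r.sense();print(s["eef_pos"],s["tcp_rot"],s["contact_force"],s["clock"])
f=r.grab_frame("wrist");im=f["color"][:,:,::-1]
cv2.imwrite("pics/w5.png",cv2.resize(im[100:300,180:380],(600,600),interpolation=cv2.INTER_CUBIC))
T=np.eye(4);T[:3,:3]=rot(s["tcp_rot"]);T[:3,3]=s["eef_pos"];p=T@f["hand_eye"];np.save("p5.npy",p)
f=r.grab_frame("top");print(r.spot_point("jar_center","top")[0],atz(f,(402,234),f["pose"],85));save(f,"top5.png")
g=r.grab_frame("side");cv2.imwrite("pics/side5.png",cv2.resize(g["color"][200:360,195:315,::-1],None,fx=3.7,fy=3.7,interpolation=cv2.INTER_CUBIC))
E
```

```text
[534.32284633 162.71161628 171.51381849] [ 3.13973211 -0.00651934  0.43470828] [-0.05576189 -0.40050693 -0.58476186] 10.9
{'at': [396.9, 235.2], 'score': 0.75} [ 461.73691007 -187.27814923   85.        ]
```

View pics/w5.png

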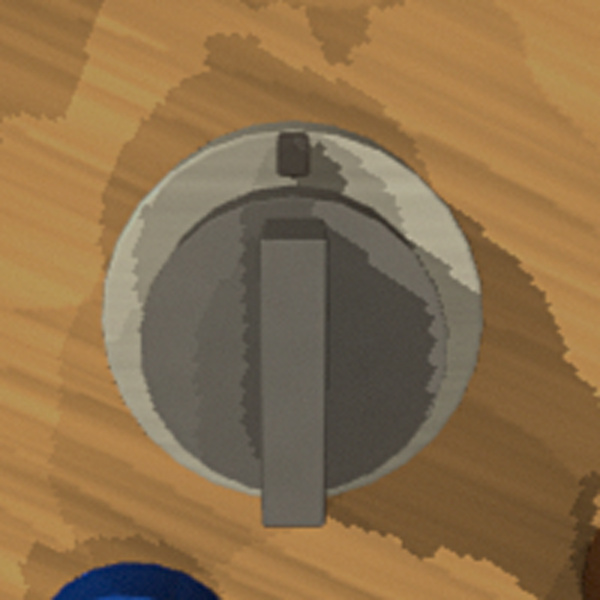

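View pics/side5.png

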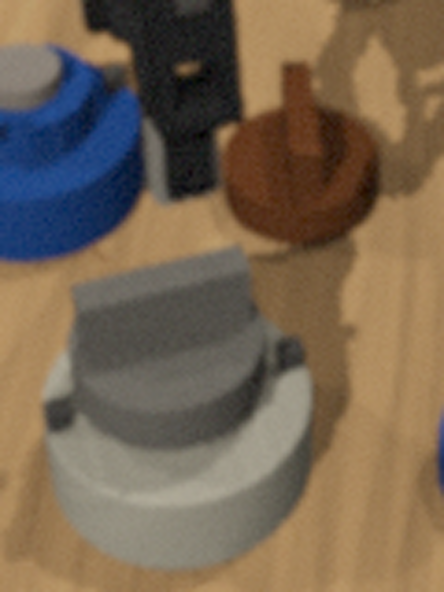

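```bash
python3 - <<'E'
from h import *
f=r.grab_frame("wrist");p=np.load("p5.npy");q=lambda x,y,z: atz(f,(180+x/3-.33,100+y/3-.33),p,z)
for z in(104,107):
  for n,A,B in(("len",(294,240),(294,526)),("wid",(261.5,400),(326,400))):
    a=q(*A,z);b=q(*B,z);print(z,n,np.linalg.norm(a-b).round(1),((a+b)/2).round(1),np.degrees(np.arctan2(*(a-b)[[1,0]])).round(1)%180)
a=q(293,155,51);print("rib dir",np.degrees(np.arctan2(a[1]-162.5,a[0]-532.2)),a)
top=cv2.imread("pics/top5.png");t0=cv2.imread("pics/top0.png")
s=(slice(205,265),slice(370,435));print("jar diff",np.abs(top[s].astype(int)-t0[s]).mean())
S0=cv2.imread("pics/side0.png");S=r.grab_frame("side")["color"][:,:,::-1];s=(slice(140,200),slice(280,330))
d=np.abs(S[s].astype(int)-S0[s]);print("side jar diff",d.mean(),d.max())
E
```

```text
104 len 63.2 [534.2 163.6 104. ] 24.8
104 wid 13.7 [531.8 162.6 104. ] 114.8
107 len 62.3 [535. 164. 107.] 24.8
107 wid 13.5 [532.7 163.  107. ] 114.8
rib dir 25.206673333674548 [574.09377791 182.21967571  51.        ]
jar diff 18.99880341880342
side jar diff 24.970333333333333 68
```

View pics/top5.png

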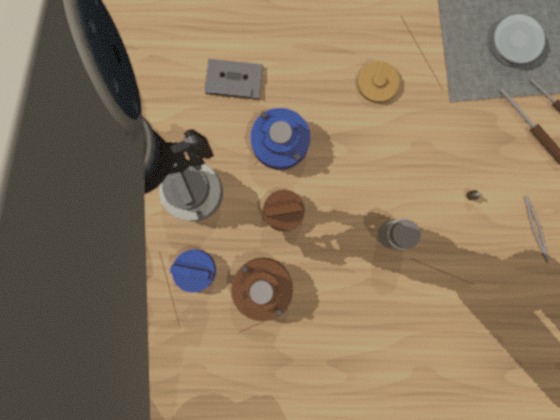

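The cap's rim sits about 2 px lower in the side view than before, which fits the 3 mm locked drop. The bar is along the ribs, and the jar is still at (402,234). I'm handing the job in.

```bash
python3 - <<'E'
from h import *
print(r.sign_off())
E
```

```text
the job is handed in; nothing more can be done
None
```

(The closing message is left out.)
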